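# Let the pink highlighter out of the desk dispenser

## Robot

A 7-joint arm with a two-finger parallel gripper is mounted at the origin on the work surface. World frame = base frame: x ahead of the robot, y to its left, z up, the work surface at z = 0. Lengths are in m, angles in rad, forces in N, time in s.
With the tool pointing down it reaches from about 0.4 to 0.875 m from the base axis. Payload 4.4 kg.
Tool frame: the origin (TCP) lies midway between the tips of the shut fingers; the grasp point (between the pads) lies 19 mm behind it (r.grip_depth is the distance from the TCP to the grasp point, in m); z points along the fingers, y is the direction in which the jaws open and shut (so a half turn about z gives the same grasp; the last joint's range is limited). The gripper opens to 85 mm and grips with 20 to 120 N. Pads are 22 mm wide; open, the fingers measure 114 mm over their backs; the gripper's body (76 mm by 85 mm) begins 54 mm behind the grasp point. The pads swing forward as they close: fully open they stand 13 mm farther back than shut.
Start: joints at [-1.252, 0.628, 0.038, 1.517, -0.027, 0.996, -0.02], TCP at [0.244, 0.602, 0.231] pointing down, gripper open.
Joint ranges: [-3.06, 3.06], [-0.37, 2.12], [-1.25, 1.32], [0.18, 2.47], [-1.1, 4.24], [0.23, 1.98], [-2.94, 2.94]. Speed limits (rad/s): [2.57, 2.57, 3.14, 3.14, 3.14, 3.14, 3.14].

## Interface

Orientations are given as a 3x3 rotation matrix whose columns are the frame's x, y, z axes.
In Python, from bench import read_state, cams, r gives the robot as it stands.
- The arm moves only by the tool play_rows, never from a script. Its argument "series" is a list of rows, each an object of numbers: "tx", "ty", "tz": the shift along the world's x, y, z in m; "wx", "wy", "wz": the turn, a rotation vector about the world's x, y, z in rad; "fingers": the finger opening in m, from 0 to 0.0854. A call has 1 to 5 rows; each row is the pose to reach, as a shift and turn from the pose commanded when the call began; what a row does not reach only later rows make up. A row lasts 1/8 s, in which the tool goes at most 62.5 mm and 10.7 degrees, less where a joint would pass 70% of its speed; a pose out of reach is approached as far as the arm can. A call with a gripper value outside its range is refused whole. The fingers move at their own pace and stop on an object; "grip_force" is the grip in N (left out, the last holds). Time passes only in rows, so rows that repeat a pose let the fingers close. It gives the time, the measured TCP pose, the force and the opening at its end, in the units of the state.
- read_state(): the state, without advancing time (a new reading comes with each control period).
- cams.read_camera(name): name is "scene" or "top" or "wrist"; returns the picture (400x640x3 uint8, red, green, blue); there is no depth.
- cams.camera_info(name): a dict with "vfov" (degrees; the focal length in pixels is half the picture's height over the tangent of half this angle, whatever the lens; pixels are square), "cx", "cy" (the principal point, pixels), "D" ([k1, k2, p1, p2, k3] as OpenCV has them; the pictures are not rectified), "rvec" (rotation vector, rad) and "tvec" (3), from world to camera coordinates, as OpenCV has them; the wrist camera has in their place "T_tool_cam" (4x4, takes a point from camera to tool coordinates, whose origin is the TCP and whose axes are the flange's). Camera axes: x right, y down, z forward; pixel columns grow to the right and rows downward; lengths in m; the calibration is good to about 2 mm. A picture is of the moment at which its call begins: read the wrist's pose just before it. camera_info takes no time and is no camera call.
- r.hand_in(): hands the job in, once; it reports no verdict.
The state is a dict: "clock": time; "joint_pos": joint angles; "joint_velocities": joint speeds; "joint_torque": joint torques, N m; "ee_pos": TCP position; "ee_rot": TCP orientation; "contact_force": force on the tool from outside, world axes, zero at the start; "torque": the same for the moment, N m; "finger_gap": opening from 0.0 (shut) to 1.0 (fully open).
Only numpy, scipy, OpenCV 4.12 (cv2) and the standard library are available. Lean on these libraries where they do the work, as an engineer would, in place of code of your own. Each camera call takes 0.05 s, during which the arm holds its last target.

## Task

Let the pink highlighter out of the two-lane dispenser: with the fingertips, press down the blue pad of the rocker over its lane, so that the clear gate at the rocker's other end lifts and the highlighter rolls down into the tray at the front of its lane, then let the rocker swing back so the gate is shut again. Do not touch either highlighter, leave the yellow one shut in its lane with its rocker unpressed, and do not disturb the other things on the desk.

Things in the scene. Friction and masses are not known exactly. Their poses are not given: they have to be found in the camera images.
- dispenser: black two-lane dispenser, fixed, 275 x 236 mm, posts 112 mm tall. Origin at desk height, midway between the lanes; x points down the ramp, away from the robot; y left, z up. Left lane: y 3 to 112 mm; right lane: y -112 to -3. White ramp floor falls 12 degrees to +x: 36 mm above the desk at the gates (x = 35), 12 mm at the lip (x = 150). The tray of each lane lies between gate and lip
- pad_left (a point): blue press pad of the left lane's rocker, 30 (x) x 30 (y) x 8 mm, at the rocker's end nearest the robot. Point at the centre of its top face: at rest x = -135, y = 57.5, z = 116 mm in the dispenser's frame. Nothing below it for 32 mm; it goes down that far on an arc about the pivot, tilting
- pad_right (a point): the same for the right lane's rocker, y = -57.5 mm
- rocker_left (a joint): angle of the left rocker (pivot at dispenser x = -45, z = 105 mm; clear gate 96 mm wide on its far end), rad: 0 at rest with the gate shut, grows as the pad is pressed, stop at 0.36. The highlighter gets out from about 0.2 on. A spring brings it back: about 2.5 N on the pad starts it, 6.5 N holds it fully down
- rocker_right (a joint): the same for the right rocker
- pink: pink highlighter, round, 18 mm in diameter, 100 mm long; origin at its centre, y along its length. At first it lies across either lane, against the shut gate, centre at dispenser x = 24 mm, 48 mm above the desk. Let out, it rolls by itself in about a second to the lip, where its centre rests at x = 141 mm
- yellow: yellow highlighter, same size and origin, waiting in the other lane
- mug_center (a point): red and steel travel mug with a handle, 88 mm across, 165 mm tall; point on its axis 80 mm above the desk
- paper_cup_center (a point): yellow paper cup with white lid, 84 mm across, 126 mm tall; point on its axis 60 mm up
- tape_center (a point): black tape dispenser with a roll of tape, 150 x 60 x 90 mm; point 30 mm above the desk
- stapler_center (a point): red and black stapler, 140 x 34 x 50 mm; point 25 mm up
- notes_center (a point): yellow block of sticky notes, 75 x 75 x 22 mm; point at its centre
- phone_center (a point): black phone lying flat, 145 x 72 x 11 mm; point at its centre
- glue_center (a point): upright white glue stick with green cap, 26 mm across, 85 mm tall; point at its centre
Not all that is in view belongs to the job. Leave any purple look-alike of the pink alone.

How it is judged:
By the outcome, as a careful person would: the job done as asked, in the order asked, and still so for the second after the job is handed in, with the robot touching nothing.
It also fails if it takes over 32 s, if anything falls off the work surface, if the arm or the gripper's body presses on something with over 40 N, if the wrist force passes 120 N, or if a joint passes its speed limit or range.

## Working session

There is one attempt and no reset: what is moved stays moved. The work goes in short steps, Python scripts to look and compute and a tool call to move; the robot and the scene stay as the last step left them, time stands still between calls to the robot, and variables do not carry over. Pictures are saved under pics/ and viewed, and the job is handed in when it is done.

Besides the shell and the picture viewer there is one more tool, called after "Call:" by a JSON object that holds its "name" and its "arguments". play_rows: Moves the arm, as the interface text tells. Its arguments: {"type":"object","properties":{"series":{"type":"array","items":{"type":"object","properties":{"tx":{"type":"number"},"ty":{"type":"number"},"tz":{"type":"number"},"wx":{"type":"number"},"wy":{"type":"number"},"wz":{"type":"number"},"fingers":{"type":"number"}}}},"grip_force":{"type":"number"}},"required":["series"]}

```bash
mkdir -p pics; ls; python3 - <<'E'
from bench import read_state, cams, r
import cv2
s=read_state();print(s['clock'],s['ee_pos'],s['ee_rot'],s['finger_gap'])
for n in("scene","top"):
    cv2.imwrite(f'pics/{n}0.png',cams.read_camera(n)[:,:,::-1]);print(n,cams.camera_info(n))
print(cams.camera_info("wrist"))
E
```

```text
pics
0.0 [0.2437054  0.60190379 0.23039326] [[-9.26888802e-01  3.75335401e-01 -6.96286950e-04]
 [ 3.75336047e-01  9.26887100e-01 -1.77630041e-03]
 [-2.13290356e-05 -1.90777455e-03 -9.99998180e-01]] 0.999551248525206
scene {'vfov': 57.42695237058328, 'cx': 314.6637453679922, 'cy': 209.97249708963804, 'D': array([-0.08282829,  0.        ,  0.        ,  0.        ,  0.        ]), 'rvec': array([ 1.34771212,  2.2195079 , -0.90124735]), 'tvec': array([ 0.29667184, -0.24342728,  1.3643979 ])}
top {'vfov': 42.72895826650895, 'cx': 312.61972307764324, 'cy': 197.74933497072374, 'D': array([0.00190739, 0.        , 0.        , 0.        , 0.        ]), 'rvec': array([ 2.03358899, -2.20343762,  0.22749008]), 'tvec': array([-0.02555478,  0.54767768,  1.36610038])}
{'vfov': 58.3188086383751, 'cx': 315.9963756389648, 'cy': 203.44678727403098, 'D': array([0.00578785, 0.        , 0.        , 0.        , 0.        ]), 'T_tool_cam': array([[-1.11660251e-06, -9.45212604e-01, -3.26455407e-01,
         8.50250664e-02],
       [ 9.99999870e-01, -1.67416564e-04,  4.81314263e-04,
         3.25904609e-04],
       [-5.09598351e-04, -3.26455364e-01,  9.45212482e-01,
        -1.41872182e-01],
       [ 0.00000000e+00,  0.00000000e+00,  0.00000000e+00,
         1.00000000e+00]])}
```

View pics/scene0.png

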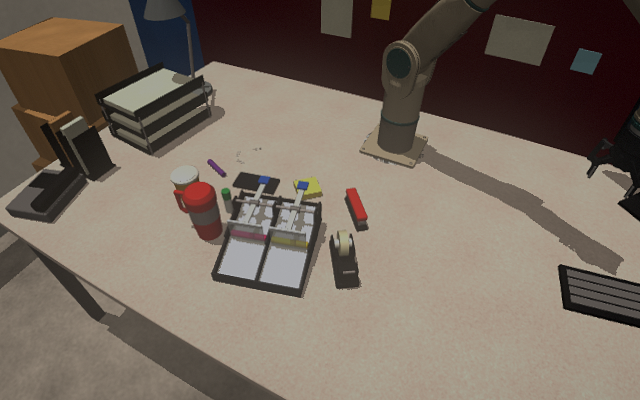

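View pics/top0.png

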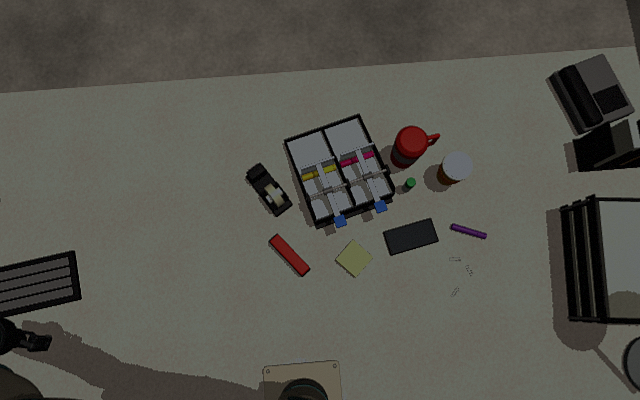

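The robot base is at the bottom of the top view, with +x up and +y to the left. The dispenser's yellow highlighter is at about (318,172) and the pink at about (357,158). The blue pads are at (340,221) and (381,206). The purple look-alike lies on the desk at (468,231). Next I'll measure the pads in both views and enlarge a crop.

```bash
cat > h.py <<'E'
import numpy as np,cv2
from bench import read_state, cams, r
def K(i,h=400):
    f=h/2/np.tan(np.radians(i['vfov'])/2); return np.array([[f,0,i['cx']],[0,f,i['cy']],[0,0,1.]])
def pose(n):
    i=cams.camera_info(n); return cv2.Rodrigues(i['rvec'])[0],i['tvec'],K(i),i['D']
def ray(n,p):
    R,t,k,D=pose(n); u=cv2.undistortPoints(np.array([[p]],float),k,D)[0,0]
    d=R.T@np.array([u[0],u[1],1]); return -R.T@t,d/np.linalg.norm(d)
def plane(n,p,z):
    o,d=ray(n,p); return o+d*(z-o[2])/d[2]
def tri(rs):
    A=sum(np.eye(3)-np.outer(d,d) for o,d in rs);b=sum((np.eye(3)-np.outer(d,d))@o for o,d in rs)
    x=np.linalg.solve(A,b); return x,[np.linalg.norm((np.eye(3)-np.outer(d,d))@(x-o)) for o,d in rs]
def proj(n,X):
    i=cams.camera_info(n); return cv2.projectPoints(np.array(X,float).reshape(-1,1,3),i['rvec'],i['tvec'],K(i),i['D'])[0][:,0]
def blobs(img,lo,hi,mn=8):
    h=cv2.cvtColor(img,cv2.COLOR_BGR2HSV); m=cv2.inRange(h,np.array(lo),np.array(hi))
    n,l,s,c=cv2.connectedComponentsWithStats(m)
    return [(c[k].round(2),s[k]) for k in range(1,n) if s[k][4]>=mn]
E
python3 - <<'E'
from h import *
for n in("scene","top"):
    im=cv2.imread(f'pics/{n}0.png')
    for nm,lo,hi in(("blue",(105,120,60),(125,255,255)),("pink",(160,120,60),(175,255,255)),("yel",(22,130,90),(35,255,255)),("purple",(130,80,40),(155,255,255))):
        print(n,nm); [print('  ',c,s) for c,s in blobs(im,lo,hi)]
im=cv2.imread('pics/top0.png')[105:240,270:420]; a=cv2.resize(im,None,fx=4,fy=4,interpolation=cv2.INTER_CUBIC)
cv2.imwrite('pics/topc.png',cv2.convertScaleAbs(a,alpha=1.6))
im=cv2.imread('pics/scene0.png')[165:300,160:350]; cv2.imwrite('pics/scenec.png',cv2.resize(im,None,fx=4,fy=4,interpolation=cv2.INTER_CUBIC))
E
```

```text
scene blue
   [263.29 179.23] [258 176  12   8  66]
   [302.48 184.94] [298 182  10   7  62]
scene pink
   [264.6 236.7] [264 235   3   5  10]
scene yel
   [380.59  10.54] [372   0  18  20 251]
   [312.04 185.69] [302 178  19  17 151]
   [295.79 183.  ] [295 181   3   6  14]
   [306.5 243.5] [306 242   2   4   8]
scene purple
   [215.1  166.57] [208 159  16  16  83]
top blue
   [380.17 205.99] [374 200  14  13 115]
   [339.69 220.72] [333 214  14  14 118]
top pink
   [367.92 154.44] [362 151  12   8  59]
   [348.26 161.22] [340 156  19  11  87]
top yel
   [329.15 168.07] [323 164  13   9  59]
   [307.06 175.73] [302 172  11   8  51]
top purple
   [468.97 230.7 ] [452 224  35  14 177]
```

View pics/topc.png

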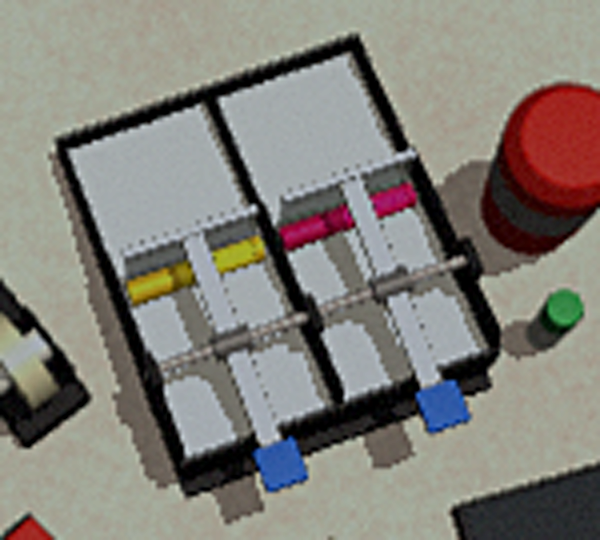

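View pics/scenec.png

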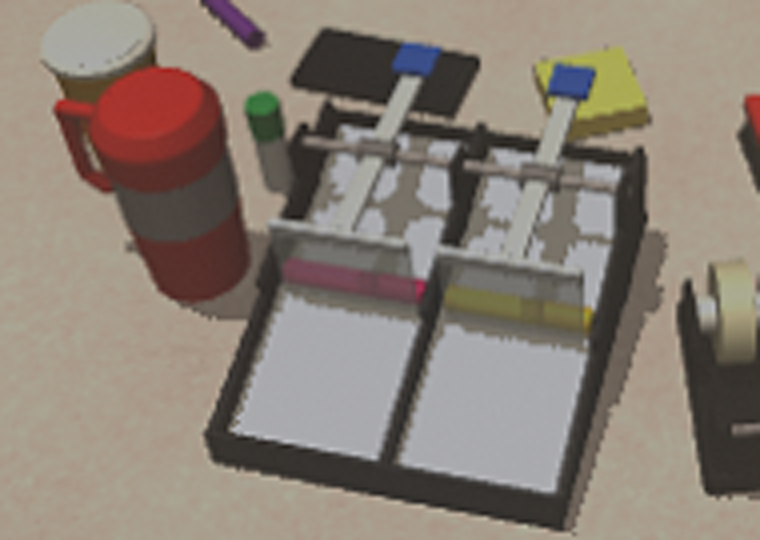

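The crop confirms it. The pink highlighter, at (357,158) in the top view, is in the right lane, and its straight rocker ends at pad (380,206). Yellow has pad (340,221). The purple pen at (469,231) isn't in the dispenser. Now I'll triangulate.

```bash
python3 - <<'E'
from h import *
P=[((263.29,179.23),(380.17,205.99)),((302.48,184.94),(339.69,220.72))]
X=[]
for s,t in P:
    x,e=tri([ray('scene',s),ray('top',t)]); X.append(x); print(x.round(4),np.round(e,4), plane('top',t,.116).round(4),plane('scene',s,.116).round(4))
r_,l=X; print('sep',np.linalg.norm(r_-l))
yv=(l-r_)[:2];yv/=np.linalg.norm(yv);xv=np.array([yv[1],-yv[0]]);print('yaw',np.arctan2(xv[1],xv[0]))
O=(r_+l)[:2]/2+xv*.135
def W(x,y,z): return [*(O+xv*x+yv*y),z]
print('O',O,'ctr pads')
for n,p in(('pink',(24,-57.5,48)),('yellow',(24,57.5,48)),('lipR',(150,-112,12)),('pivR',(-45,-57.5,105)),('padR',(-135,-57.5,116))):
    w=W(*[a/1000 for a in p]);print(n,np.round(w,4),proj('top',w).round(1),proj('scene',w).round(1))
# obstacle positions
for n,p,z in(('phone',(411,237),.011),('glue',(410,183),.085),('mug',(411,142),.165),('cup',(458,165),.126),('notes',(353,258),.022)):
    print(n,plane('top',p,z).round(3))
# pink/yellow triangulated in top mask centre
print(read_state()['joint_pos'])
E
```

```text
[ 0.4952 -0.2449  0.1143] [0.0003 0.0003] [ 0.495  -0.2449  0.116 ] [ 0.4967 -0.2434  0.116 ]
[ 0.4642 -0.1334  0.1135] [0.0011 0.0011] [ 0.4642 -0.1343  0.116 ] [ 0.4662 -0.1309  0.116 ]
sep 0.11576351235711807
yaw 0.2714606643385961
O [ 0.60972645 -0.15297764] ctr pads
pink [ 0.6483 -0.2019  0.048 ] [[356.2 158.8]] [[248.2 235.1]]
yellow [ 0.6174 -0.0911  0.048 ] [[318.2 172.3]] [[288.9 242. ]]
lipR [ 0.7843 -0.2207  0.012 ] [[356.9 117.5]] [[214.5 276.9]]
pivR [ 0.5818 -0.2204  0.105 ] [[367.2 176.1]] [[253.7 202.9]]
padR [ 0.4951 -0.2446  0.116 ] [[380. 206.]] [[263.3 178.8]]
phone [ 0.418 -0.338  0.011]
glue [ 0.558 -0.338  0.085]
mug [ 0.65  -0.336  0.165]
cup [ 0.588 -0.463  0.126]
notes [ 0.371 -0.168  0.022]
[-1.2517867   0.62924653  0.03842428  1.51825754 -0.02700326  0.99629756
 -0.02001751]
```

The measurements agree. The triangulated pads are at z ≈ 0.114 (0.116 expected), 115.8 mm apart (115 expected), and the projected highlighter positions match the pictures. My target is the right pad at (0.495, -0.245, ~0.115). I'll move above it with the fingers shut and the wrist turned to line up with the dispenser.

Call:
{"name": "play_rows", "arguments": {"series": [{"tx": 0.032, "ty": -0.05, "tz": 0, "wz": 0.13, "fingers": 0}, {"tx": 0.064, "ty": -0.1, "wz": 0.26, "fingers": 0}, {"tx": 0.096, "ty": -0.15, "wz": 0.39, "fingers": 0}, {"tx": 0.128, "ty": -0.2, "wz": 0.52, "fingers": 0}, {"tx": 0.16, "ty": -0.25, "wz": 0.65, "fingers": 0}], "grip_force": 30}}

```text
invalid input at $.series[0]: expected keys tx, ty, tz, wx, wy, wz, fingers
```

Call:
{"name": "play_rows", "arguments": {"series": [{"tx": 0.01, "ty": -0.06, "fingers": 0}, {"tx": 0.02, "ty": -0.12, "fingers": 0}, {"tx": 0.03, "ty": -0.18, "fingers": 0}, {"tx": 0.04, "ty": -0.24, "fingers": 0}, {"tx": 0.05, "ty": -0.3, "fingers": 0}]}}

```text
invalid input at $.series[0]: expected keys tx, ty, tz, wx, wy, wz, fingers
```

All seven keys are required, and neither call moved the arm. I'll resend them.

Call:
{"name": "play_rows", "arguments": {"series": [{"tx": 0.032, "ty": -0.05, "tz": 0, "wx": 0, "wy": 0, "wz": 0.13, "fingers": 0}, {"tx": 0.064, "ty": -0.1, "tz": 0, "wx": 0, "wy": 0, "wz": 0.26, "fingers": 0}, {"tx": 0.096, "ty": -0.15, "tz": 0, "wx": 0, "wy": 0, "wz": 0.39, "fingers": 0}, {"tx": 0.128, "ty": -0.2, "tz": 0, "wx": 0, "wy": 0, "wz": 0.52, "fingers": 0}, {"tx": 0.16, "ty": -0.25, "tz": 0, "wx": 0, "wy": 0, "wz": 0.65, "fingers": 0}], "grip_force": 30}}

```text
clock: 0.72
ee_pos: [0.4047, 0.3506, 0.2311]
ee_rot: [[-0.964, -0.266, -0.0], [-0.266, 0.964, -0.0], [0.0, -0.0, -1.0]]
contact_force: [1.1, -0.1, 0.3]
finger_gap: -0.001
```

Call:
{"name": "play_rows", "arguments": {"series": [{"tx": 0.01, "ty": -0.06, "tz": 0, "wx": 0, "wy": 0, "wz": 0, "fingers": 0}, {"tx": 0.02, "ty": -0.12, "tz": 0, "wx": 0, "wy": 0, "wz": 0, "fingers": 0}, {"tx": 0.03, "ty": -0.18, "tz": 0, "wx": 0, "wy": 0, "wz": 0, "fingers": 0}, {"tx": 0.04, "ty": -0.24, "tz": 0, "wx": 0, "wy": 0, "wz": 0, "fingers": 0}, {"tx": 0.05, "ty": -0.3, "tz": 0, "wx": 0, "wy": 0, "wz": 0, "fingers": 0}]}}

```text
clock: 1.35
ee_pos: [0.454, 0.0505, 0.2313]
ee_rot: [[-0.965, -0.262, 0.0], [-0.262, 0.965, -0.0], [-0.0, -0.0, -1.0]]
contact_force: [0.8, -0.4, -0.6]
finger_gap: -0.001
```

Call:
{"name": "play_rows", "arguments": {"series": [{"tx": 0.008, "ty": -0.06, "tz": 0, "wx": 0, "wy": 0, "wz": 0, "fingers": 0}, {"tx": 0.016, "ty": -0.12, "tz": 0, "wx": 0, "wy": 0, "wz": 0, "fingers": 0}, {"tx": 0.024, "ty": -0.18, "tz": 0, "wx": 0, "wy": 0, "wz": 0, "fingers": 0}, {"tx": 0.031, "ty": -0.24, "tz": 0, "wx": 0, "wy": 0, "wz": 0, "fingers": 0}, {"tx": 0.038, "ty": -0.296, "tz": -0.02, "wx": 0, "wy": 0, "wz": 0, "fingers": 0}]}}

```text
clock: 1.98
ee_pos: [0.4929, -0.2462, 0.2121]
ee_rot: [[-0.965, -0.261, 0.003], [-0.261, 0.965, -0.001], [-0.003, -0.002, -1.0]]
contact_force: [0.6, 0.8, 0.3]
finger_gap: -0.002
```

```bash
cat >> h.py <<'E'
def wpose():
    s=read_state(); i=cams.camera_info('wrist'); T=np.eye(4);T[:3,:3]=s['ee_rot'];T[:3,3]=s['ee_pos']; return T@i['T_tool_cam'],K(i),i['D'],s
def wray(T,k,D,p):
    u=cv2.undistortPoints(np.array([[p]],float),k,D)[0,0]; d=T[:3,:3]@np.array([u[0],u[1],1]); return T[:3,3],d/np.linalg.norm(d)
E
python3 - <<'E'
from h import *
T,k,D,s=wpose(); im=cams.read_camera('wrist')[:,:,::-1].copy(); cv2.imwrite('pics/w1.png',im)
print(s['ee_pos'],s['clock'],s['contact_force'])
for c,st in blobs(im,(105,120,60),(125,255,255),50):
    o,d=wray(T,k,D,c); print(c,st,(o+d*(.115-o[2])/d[2]).round(4), tri([(o,d),ray('top',(380.17,205.99)),ray('scene',(263.29,179.23))]))
E
```

```text
[ 0.49293823 -0.24618593  0.21213905] 1.975 [0.64874284 0.79617463 0.28210091]
[309.94 203.55] [ 284  185   55   39 1850] [ 0.4922 -0.2502  0.115 ] (array([ 0.49410483, -0.24726846,  0.11161865]), [np.float64(0.0027187191821008475), np.float64(0.0023749464866225454), np.float64(0.0015176142647474714)])
[471.15 204.62] [ 449  185   47   39 1578] [ 0.4632 -0.1402  0.115 ] (array([ 0.48503259, -0.21189929,  0.15726066]), [np.float64(0.055677209297190396), np.float64(0.02649978260262734), np.float64(0.04046075833078272)])
```

View pics/w1.png

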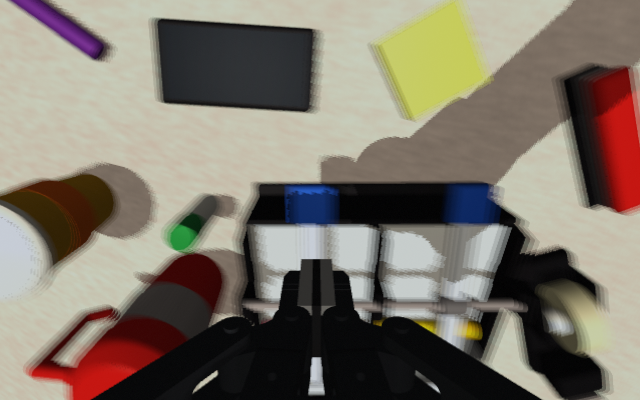

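The wrist view shows the pink lane's pad at (310,204) and the yellow lane's pad at (471,205). The fingertips are at (316,262). The picture is blurred because the arm was still moving, so I'll settle lower down and look again.

Call:
{"name": "play_rows", "arguments": {"series": [{"tx": 0, "ty": 0, "tz": -0.03, "wx": 0, "wy": 0, "wz": 0, "fingers": 0}, {"tx": 0, "ty": 0, "tz": -0.06, "wx": 0, "wy": 0, "wz": 0, "fingers": 0}, {"tx": 0, "ty": 0, "tz": -0.06, "wx": 0, "wy": 0, "wz": 0, "fingers": 0}, {"tx": 0, "ty": 0, "tz": -0.06, "wx": 0, "wy": 0, "wz": 0, "fingers": 0}]}}

```text
clock: 2.52
ee_pos: [0.4924, -0.2435, 0.152]
ee_rot: [[-0.965, -0.262, 0.001], [-0.262, 0.965, -0.0], [-0.001, -0.001, -1.0]]
contact_force: [0.3, -0.2, -0.1]
finger_gap: 0.003
```

```bash
python3 - <<'E'
from h import *
T,k,D,s=wpose(); im=cams.read_camera('wrist')[:,:,::-1].copy(); cv2.imwrite('pics/w2.png',im)
print(s['ee_pos'],s['clock'],s['contact_force'])
for c,st in blobs(im,(105,120,60),(125,255,255),50):
    o,d=wray(T,k,D,c); print(c,st,(o+d*(.115-o[2])/d[2]).round(4), tri([(o,d),ray('top',(380.17,205.99)),ray('scene',(263.29,179.23))]))
sc=cams.read_camera('scene')[:,:,::-1]; cv2.imwrite('pics/s2.png',cv2.resize(sc[140:300,160:350],None,fx=3.7,fy=3.7,interpolation=cv2.INTER_CUBIC))
E
```

```text
[ 0.49243861 -0.24349234  0.15204219] 2.525 [ 0.27116479 -0.22866918 -0.1100821 ]
[312.69 240.96] [ 286  219   55   51 2342] [ 0.4917 -0.2448  0.115 ] (array([ 0.49417458, -0.24509085,  0.11296713]), [np.float64(0.001523981881857466), np.float64(0.0013943027843520866), np.float64(0.0003986558776162702)])
[521.91 243.17] [ 492  218   62   51 2680] [ 0.4629 -0.1338  0.115 ] (array([ 0.48283622, -0.21445059,  0.15771412]), [np.float64(0.055212712774475606), np.float64(0.024188793962911532), np.float64(0.041531338484158145)])
```

View pics/w2.png

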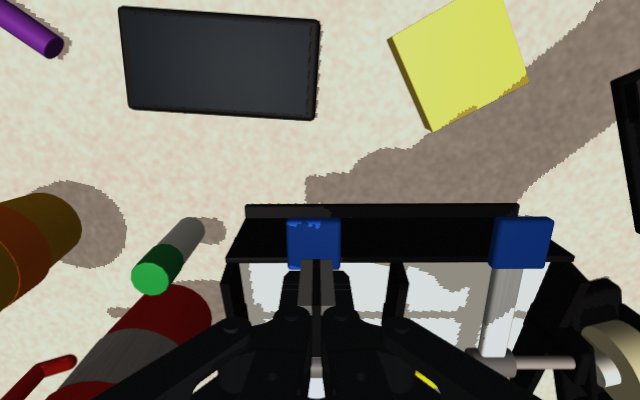

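View pics/s2.png

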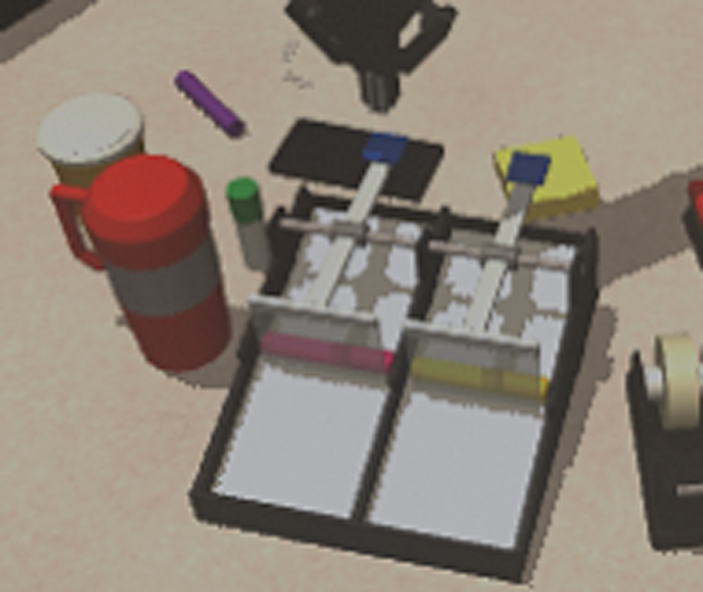

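The fingers are centred over the correct pad to within 2 mm, with the pad triangulated at (0.494, -0.245, 0.113). I'll press down to z ≈ 0.087, which is about 27 mm of travel and short of the 32 mm stop.

Call:
{"name": "play_rows", "arguments": {"series": [{"tx": 0, "ty": -0.001, "tz": -0.03, "wx": 0, "wy": 0, "wz": 0, "fingers": 0}, {"tx": 0, "ty": -0.001, "tz": -0.04, "wx": 0, "wy": 0, "wz": 0, "fingers": 0}, {"tx": 0, "ty": -0.001, "tz": -0.053, "wx": 0, "wy": 0, "wz": 0, "fingers": 0}, {"tx": 0, "ty": -0.001, "tz": -0.065, "wx": 0, "wy": 0, "wz": 0, "fingers": 0}, {"tx": 0, "ty": -0.001, "tz": -0.065, "wx": 0, "wy": 0, "wz": 0, "fingers": 0}]}}

```text
clock: 3.25
ee_pos: [0.493, -0.2444, 0.0867]
ee_rot: [[-0.965, -0.262, 0.002], [-0.262, 0.965, -0.0], [-0.002, -0.001, -1.0]]
contact_force: [-0.5, 1.0, 6.6]
finger_gap: 0.001
```

```bash
python3 - <<'E'
from h import *
s=read_state();print(s['clock'],s['ee_pos'],s['contact_force'])
sc=cams.read_camera('scene')[:,:,::-1]; cv2.imwrite('pics/s3.png',cv2.resize(sc[140:300,160:350],None,fx=3.7,fy=3.7,interpolation=cv2.INTER_CUBIC))
E
```

```text
3.25 [ 0.49304482 -0.24435184  0.08669464] [-0.49735397  0.96083762  6.58896085]
```

View pics/s3.png

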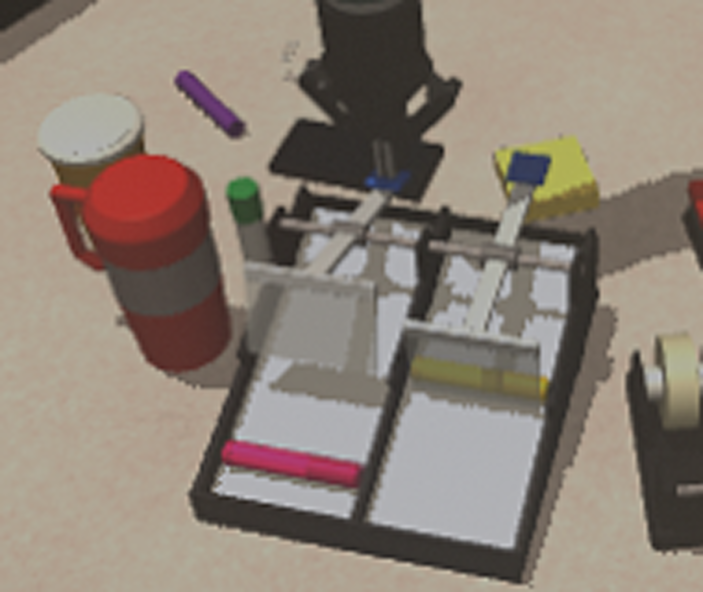

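The gate is up and the pink highlighter has already rolled down the tray to about (292,463) in the crop. The contact force is 6.6 N. I'll hold briefly so it reaches the lip, then ease up gently.

Call:
{"name": "play_rows", "arguments": {"series": [{"tx": 0, "ty": 0, "tz": 0, "wx": 0, "wy": 0, "wz": 0, "fingers": 0}, {"tx": 0, "ty": 0, "tz": 0, "wx": 0, "wy": 0, "wz": 0, "fingers": 0}, {"tx": 0, "ty": 0, "tz": 0, "wx": 0, "wy": 0, "wz": 0, "fingers": 0}, {"tx": 0, "ty": 0, "tz": 0, "wx": 0, "wy": 0, "wz": 0, "fingers": 0}, {"tx": 0, "ty": 0, "tz": 0, "wx": 0, "wy": 0, "wz": 0, "fingers": 0}]}}

```text
clock: 3.92
ee_pos: [0.493, -0.2444, 0.0875]
ee_rot: [[-0.965, -0.262, 0.002], [-0.262, 0.965, -0.0], [-0.002, -0.001, -1.0]]
contact_force: [-1.6, 1.0, 6.8]
finger_gap: -0.003
```

Call:
{"name": "play_rows", "arguments": {"series": [{"tx": 0, "ty": 0, "tz": 0.009, "wx": 0, "wy": 0, "wz": 0, "fingers": 0}, {"tx": 0, "ty": 0, "tz": 0.018, "wx": 0, "wy": 0, "wz": 0, "fingers": 0}, {"tx": 0, "ty": 0, "tz": 0.027, "wx": 0, "wy": 0, "wz": 0, "fingers": 0}, {"tx": 0, "ty": 0, "tz": 0.05, "wx": 0, "wy": 0, "wz": 0, "fingers": 0}, {"tx": 0, "ty": 0, "tz": 0.1, "wx": 0, "wy": 0, "wz": 0, "fingers": 0}]}}

```text
clock: 4.55
ee_pos: [0.4914, -0.2437, 0.1858]
ee_rot: [[-0.965, -0.263, -0.003], [-0.263, 0.965, 0.002], [0.002, 0.002, -1.0]]
contact_force: [0.3, -1.1, 0.2]
finger_gap: 0.001
```

Call:
{"name": "play_rows", "arguments": {"series": [{"tx": -0.02, "ty": 0.01, "tz": 0.05, "wx": 0, "wy": 0, "wz": 0, "fingers": 0}, {"tx": -0.04, "ty": 0.03, "tz": 0.05, "wx": 0, "wy": 0, "wz": 0, "fingers": 0}, {"tx": -0.05, "ty": 0.06, "tz": 0.05, "wx": 0, "wy": 0, "wz": 0, "fingers": 0}, {"tx": -0.05, "ty": 0.06, "tz": 0.05, "wx": 0, "wy": 0, "wz": 0, "fingers": 0}, {"tx": -0.05, "ty": 0.06, "tz": 0.05, "wx": 0, "wy": 0, "wz": 0, "fingers": 0}]}}

```text
clock: 5.18
ee_pos: [0.4428, -0.1849, 0.2367]
ee_rot: [[-0.965, -0.262, 0.002], [-0.262, 0.965, -0.001], [-0.001, -0.001, -1.0]]
contact_force: [0.4, -0.5, -0.2]
finger_gap: -0.003
```

```bash
python3 - <<'E'
from h import *
s=read_state();print(s['clock'],s['ee_pos'],s['contact_force'])
sc=cams.read_camera('scene')[:,:,::-1]; tp=cams.read_camera('top')[:,:,::-1]
cv2.imwrite('pics/s4.png',cv2.resize(sc[140:300,160:350],None,fx=3.7,fy=3.7,interpolation=cv2.INTER_CUBIC))
cv2.imwrite('pics/t4.png',cv2.convertScaleAbs(cv2.resize(tp[105:240,270:420],None,fx=4,fy=4,interpolation=cv2.INTER_CUBIC),alpha=1.6))
O=np.array([.6097,-.153]);y=.2715;xv=np.array([np.cos(y),np.sin(y)]);yv=np.array([-xv[1],xv[0]])
for n,im in(('scene',sc),('top',tp)):
    im=im.copy()
    print(n,'blue',[c for c,_ in blobs(im,(105,120,50),(125,255,255))])
    for c,st in blobs(im,(155,120,60),(175,255,255)):
        w=plane(n,c,.025);d=w[:2]-O;print(' pink',c,st[4],'disp xy',(d@xv).round(4),(d@yv).round(4))
E
```

```text
5.175 [ 0.44284726 -0.18493021  0.23667946] [ 0.40701386 -0.50362901 -0.17005981]
scene blue [array([175.61,  24.18]), array([182.25,  20.75]), array([194.05,  26.32]), array([156.74,  28.79]), array([165.68,  32.63]), array([196.  ,  34.86]), array([161.12,  35.88]), array([263.29, 179.23]), array([301.68, 186.64])]
 pink [234.59 273.98] 160 disp xy 0.1381 -0.0584
top blue [array([338.51, 220.37])]
 pink [341.81 124.43] 189 disp xy 0.1413 -0.0599
```

View pics/s4.png

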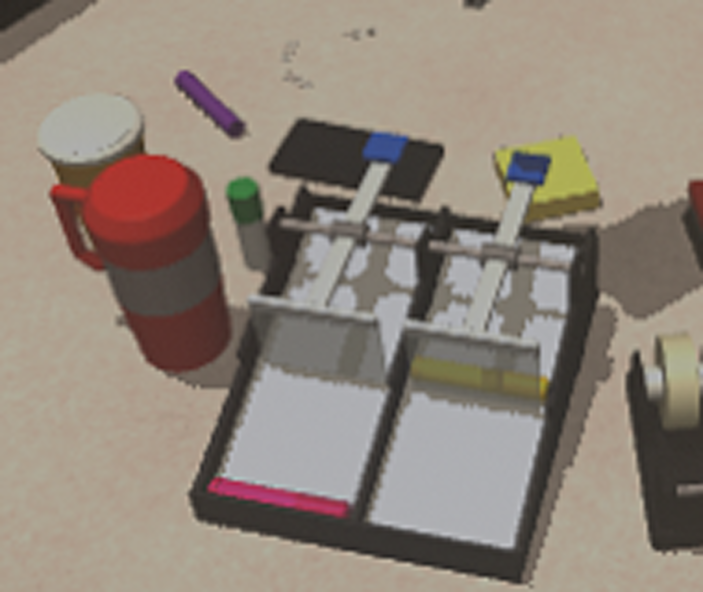

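View pics/t4.png

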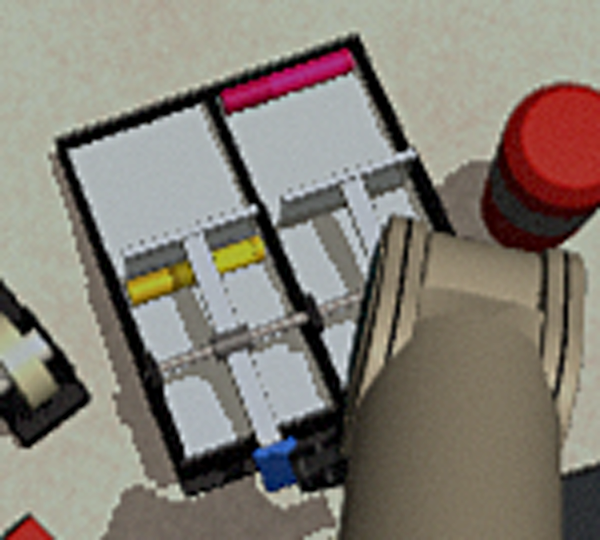

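Pink rests at the lip (x ≈ 0.141 in the top view, 0.138 in the scene view). The pressed pad is back at exactly its first pixel (263.3, 179.2), with the gate down. The yellow highlighter is still behind its shut gate. The arm is clear of everything, at z ≈ 0.237 with no contact force.

```bash
python3 -c "
from bench import r
print(r.hand_in())"
```

```text
the job is handed in; nothing more can be done
None
```

I pressed the right rocker's pad, the one over the pink highlighter's lane, about 27 mm with the shut fingertips (6.6–6.8 N). I held it until the highlighter had rolled out, eased it back up and handed the job in at about 5.3 s.

**Last checks:**
- **Pink highlighter:** it rests at the lip, at dispenser x ≈ 141 mm in the top view and 138 mm in the scene view (141 expected).
- **Pressed rocker:** its pad is back at its starting pixel in the scene view, and the gate is shut.
- **Yellow highlighter:** it is still behind its shut gate, and its rocker was not touched. Its pad reads about 2 px off in the scene view and 1 px in the top view. I put that down to the gripper's shadow in the scene view and the gripper next to it in the top view; the rocker looks unmoved in the pictures.
- **Other things on the desk:** everything in the final close-up pictures looks unmoved. These don't show all of the stapler and tape dispenser, but the arm never went near either.
- **Arm:** it ended clear of everything, with the contact force near zero.

**Disagreements along the way:** the first wrist picture was blurred by motion and was about 5 mm off, so I took it again with the arm still. My first two move calls were refused for missing keys and moved nothing.

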